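# Open the model cabinet's latched gate

## Task

Lift the brass thumb-latch bar out of its steel catch by its ball knob, swing the gate of the little plywood cabinet wide open to its stop at a right angle, then let go so that the bar drops back level. The C-shaped catch is clamped at a different height each time, with a lip below and a turned-down edge above that both hold the bar, so feel for the slot between them. Never force the bar against the catch (keep it under 15 N) or slam the gate, and leave the foam block inside, the timber block on the roof, the pencil cup and the bulldog clip where they are.

Things in the scene. Friction and masses are not known exactly. Their poses are not given: they have to be found in the camera images.
- cabinet: Fixed plywood cabinet, 100 (x) x 200 (y) x 205 (z) mm, roof overhanging 3 mm at sides and back; origin at the centre of its underside, -x its front, z up. A grey barred gate (145 x 122 mm, lower edge 63 mm above the desk) closes the front; its vertical hinge axis is at x = -58, y = +80 mm. The steel catch (10 mm wide) is on the right-hand cheek at y = -87 mm and reaches out to x = -85 mm.
- gate (a joint): Angle of the gate about its vertical hinge: 0 shut, grows as it opens toward the cabinet's front (-x), turning clockwise seen from above; stop at 1.57. Light friction (about 0.04 N m); it stays where it is left.
- latch (a joint): Angle of the brass latch bar (120 g) about its pivot on the gate: 0 level (rests so by gravity), grows as its free end rises; stop at 0.36. The bar is 10 mm high, 8 mm thick; the knob stands 90 mm and the catch's middle 122 mm from the pivot, so 1 mm at the knob is 1.36 mm at the catch.
- knob (a point): Centre of the brass ball knob, 20 mm in diameter, at the end of an 8 mm round arm that stands out level from the bar's front, 28 mm from bar to ball. 54 mm in front of the gate's hinge plane, 135 mm from the hinge axis along the gate, 170 mm above the desk when level, 90 mm from the pivot. Pinch it from above, fingers closing along the gate.
- hinge_axis (a point): Point on the gate's vertical hinge axis, 170 mm above the desk.
- foam_mass_2: Pale blue foam block, 44x44x58 mm, loose inside the cabinet; origin at the centre of its underside.
- timber_block: Small timber block, 30x50x22 mm, loose on the cabinet's roof; origin at the centre of its underside.
- pencil_cup: White porcelain cup with pencils, 106x110x173 mm, on the desk to the right of the cabinet; origin at the centre of its underside.
- bulldog_clip: Black bulldog clip with wire handles, 29x41x42 mm, standing on the desk in front on the right; origin at the centre of its underside.
- pivot (a point): Pivot of the latch bar, 45 mm from the hinge axis. In the C-shaped catch the bar's end sits behind a front lip (3 mm of play), under a cap whose front edge is turned down 4 mm. Unknown: the lip's top is 4 to 22 mm above the level bar's underside. The slot from lip to turned-down edge is 14 mm: the bar comes out when it is 4 to 7 mm (3 to 5 mm at the knob) below the cap.

How it is judged (in metres and radians):
On the way, in this order (a step that is already met when the one before it is completed fails the run):
1. the latch bar is raised while the gate is still shut (value of joint latch above 0.02 rad and value of joint gate below 0.06 rad), for 0.05 s.
2. the bar is out of the catch and the gate ajar (value of joint gate above 0.25 rad), for 0.05 s.
At the end, for the whole second after the job is handed in: The gate stands open by more than 1.4 rad (about 80 degrees; its stop is at 90) and at rest, the latch bar has dropped back to level (below 0.03 rad), and the foam block, timber block, pencil cup and clip stay within 15 mm of where they started (value of joint gate above 1.4 rad and value of joint latch below 0.03 rad and velocity of joint gate between -0.05 and 0.05 rad/s and distance of each of foam_mass_2, timber_block, pencil_cup, bulldog_clip from where it was at the start of the episode below 0.015 m); the robot touches nothing.
It fails at once if the latch bar is forced against its catch with more than 15 N (contact force between latch and cabinet above 15 N).
It fails at once if the gate is slammed (faster than 2.5 rad/s) (velocity of joint gate above 2.5 rad/s).
It fails at once if the foam block, timber block, pencil cup or clip is displaced by more than 30 mm (distance of any of foam_mass_2, timber_block, pencil_cup, bulldog_clip from where it was at the start of the episode above 0.03 m).
It also fails if it takes over 69 s, if anything falls off the work surface, if the arm or the gripper's body presses on something with over 40 N, if the wrist force passes 120 N, or if a joint passes its speed limit or range.

## Robot

A 7-joint arm with a two-finger parallel gripper is mounted at the origin on the work surface; the furniture and walls round the work are solid. World frame = base frame: x ahead of the robot, y to its left, z up, the work surface at z = 0. Lengths are in m, angles in degrees, forces in N, time in s.
With the tool pointing down it reaches from about 0.425 to 0.95 m from the base axis. Payload 16.7 kg.
Tool frame: the origin (TCP) lies on the centre line of the jaws, within the pads' length; the fingertips stand 22 mm ahead of it and the grasp point (between the pads) lies 3 mm ahead of it; z points along the fingers, y is the line along which they close (so a half turn about z gives the same grasp; the last joint's range is limited). The gripper opens to 94 mm and grips with 3 to 60 N. Pads are 16 mm wide; open, the fingers measure 119 mm over their backs; the gripper's body (75 mm by 177 mm) begins 78 mm behind the grasp point.
Start: joints at [-77.493, 24.414, 4.234, 92.017, -1.954, 63.644, -3.845], TCP at [0.243, 0.63, 0.227] pointing down, gripper open.
Joint ranges: [-163.25, 163.25], [-28.42, 122.38], [-70.27, 78.77], [12.13, 141.07], [-58.53, 238.53], [9.26, 117.41], [-156.51, 156.51]. Speed limits (degrees/s): [108.29, 108.29, 136.94, 136.94, 172.46, 172.46, 172.46].

## Interface

Orientations are given as a 3x3 rotation matrix whose columns are the frame's x, y, z axes.
In Python, from cell import * gives the robot as it stands. The module is installed in compiled form; this text tells all that it offers.
- The arm moves only by the tool arm_command, never from a script. Its argument "series" is a list of rows, each a list of 7 numbers: the finger opening in mm, from 0 to 94, then the shift along the tool's x, y, z in mm, then the turn, a rotation vector about the tool's x, y, z in units of 8 degrees (1.0 is 8 degrees). A call has 1 to 8 rows; each row is the pose to reach, as a shift and turn from the pose commanded when the call began, along the tool's axes at that moment; what a row does not reach only later rows make up. A row lasts 1/8 s, in which the tool goes at most 62.5 mm and 10.7 degrees, less where a joint would pass 70% of its speed; a pose out of reach is approached as far as the arm can. A call with a gripper value outside its range is refused whole. The fingers move at their own pace and stop on an object; "newtons" is the grip in N (left out, the last holds). Time passes only in rows, so rows that repeat a pose let the fingers close. It gives the time, the measured TCP pose, the force, the opening and the grip force at its end, in the units of the state.
- sense(): the state, without advancing time (a new reading comes with each control period).
- camera(name): name is "scene" or "top" or "wrist"; returns a dict with "color" (480x640x3 uint8, red, green, blue), "K" (3x3 intrinsics, pixels), "pose" (4x4, takes a point from camera to world coordinates). Camera axes: x right, y up, looking along -z (the intrinsics and any distortion apply to the point x, -y, -z); pixel columns grow to the right and rows downward; lengths in m; the calibration is good to about 2 mm. The wrist camera is an equidistant fisheye: a pixel r from the principal point sees the ray r / f radians off the axis. A picture is of the moment at which its call begins. There is no depth.
- sign_off(): hands the job in; it is judged then, once.
The state is a dict: "t": time; "joint_positions": joint angles; "qvel": joint speeds; "tau": joint torques, N m; "tcp_pos": TCP position; "eef_rot": TCP orientation; "contact_force": force on the tool from outside, world axes, zero at the start; "wrist_torque": the same for the moment, N m; "gripper_width": finger opening in m; "grip_force": force on a finger pad.
Only numpy, scipy, OpenCV 4.12 (cv2) and the standard library are available. Lean on these libraries where they do the work, as an engineer would, in place of code of your own. Each camera call takes 0.05 s, during which the arm holds its last target. There are 200 camera calls.

## Working session

There is one attempt and no reset: what is moved stays moved. The work goes in short steps, Python scripts to look and compute and a tool call to move; the robot and the scene stay as the last step left them, time stands still between calls to the robot, and variables do not carry over. Pictures are saved under pics/ and viewed, at most 10 in all, crops included, and the job is handed in when it is done.

Besides the shell and the picture viewer there is one more tool, called after "Call:" as a command line: name --pt "numbers of a row" for each row, then --argument value for the rest. arm_command: Moves the arm, as the interface text tells. Its arguments: {"type":"object","properties":{"series":{"type":"array","items":{"type":"array","items":{"type":"number"}}},"newtons":{"type":"number"}},"required":["series"]}

```bash
mkdir -p pics
python3 - <<'E'
from cell import *
import cv2,numpy as np
s=sense(); print(s['tcp_pos'],np.round(s['eef_rot'],3).tolist(),s['t'])
ims=[]
for n in ('scene','top','wrist'):
    c=camera(n); cv2.imwrite(f'pics/{n}0.png',c['color'][:,:,::-1]); np.savez(f'{n}0.npz',**c)
    print(n,np.round(c['K'],1).tolist(),np.round(c['pose'],3).tolist())
E
```

```text
[0.24257976 0.62945835 0.22677039] [[-0.933, 0.36, -0.0], [0.36, 0.933, -0.001], [-0.0, -0.001, -1.0]] 0.0
scene [[602.9, 0.0, 319.0], [0.0, 602.9, 239.0], [0.0, 0.0, 1.0]] [[-0.601, 0.424, -0.678, -0.029], [-0.799, -0.335, 0.499, 0.497], [-0.016, 0.841, 0.54, 0.662], [0.0, 0.0, 0.0, 1.0]]
top [[477.6, 0.0, 323.2], [0.0, 477.6, 242.7], [0.0, 0.0, 1.0]] [[-0.019, 0.994, -0.107, 0.522], [-1.0, -0.02, -0.004, 0.034], [-0.006, 0.107, 0.994, 1.019], [0.0, 0.0, 0.0, 1.0]]
wrist [[371.6, 0.0, 319.5], [0.0, 371.6, 235.6], [0.0, 0.0, 1.0]] [[0.36, -0.894, -0.269, 0.164], [0.933, 0.344, 0.105, 0.662], [-0.002, -0.289, 0.957, 0.385], [0.0, 0.0, 0.0, 1.0]]
```

View pics/scene0.png

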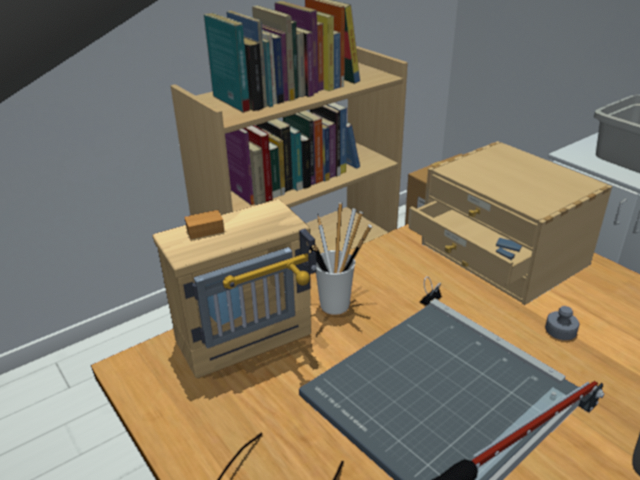

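View pics/top0.png

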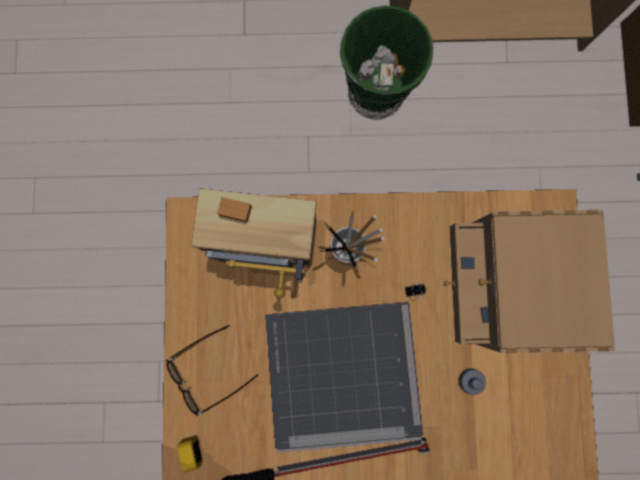

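```bash
cat > h.py <<'E'
import numpy as np,cv2
def ray(c,u,v):
    K=c['K'];P=c['pose'];d=P[:3,:3]@np.array([(u-K[0,2])/K[0,0],-(v-K[1,2])/K[1,1],-1.]);return P[:3,3],d/np.linalg.norm(d)
def plane(c,u,v,z):
    o,d=ray(c,u,v);return o+d*(z-o[2])/d[2]
def tri(a,b):
    A=np.zeros((3,3));r=np.zeros(3)
    for o,d in(a,b):
        M=np.eye(3)-np.outer(d,d);A+=M;r+=M@o
    p=np.linalg.solve(A,r);return p,[np.linalg.norm(np.cross(p-o,d)) for o,d in(a,b)]
def proj(c,p):
    q=c['pose'][:3,:3].T@(np.asarray(p)-c['pose'][:3,3]);K=c['K'];return K[0,0]*q[0]/-q[2]+K[0,2],-K[1,1]*q[1]/-q[2]+K[1,2]
E
python3 - <<'E'
from h import *
s=dict(np.load('scene0.npz'));t=dict(np.load('top0.npz'))
for u,v in((200,190),(315,202),(311,261),(193,250)): print('roof',np.round(plane(t,u,v,.205),4))
print('knob top',plane(t,279,293,.17),'pivot',plane(t,232,264,.17))
for n,c,(x,y,w,h) in(('s',s,(140,190,220,190)),('t',t,(180,170,160,150))):
    im=c['color'][y:y+h,x:x+w,::-1]; f=3 if n=='s' else 4
    cv2.imwrite(f'pics/{n}c.png',cv2.resize(im,None,fx=f,fy=f,interpolation=cv2.INTER_CUBIC))
E
```

```text
roof [0.7066 0.2495 0.205 ]
roof [0.6814 0.05   0.205 ]
roof [0.5793 0.0586 0.205 ]
roof [0.6021 0.2606 0.205 ]
knob top [0.52610218 0.1171704  0.17      ] pivot [0.57908234 0.20047791 0.17      ]
```

View pics/sc.png

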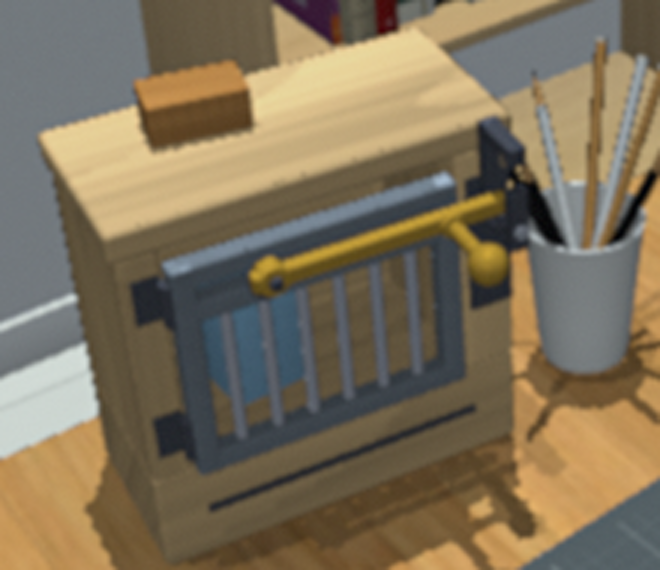

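View pics/tc.png

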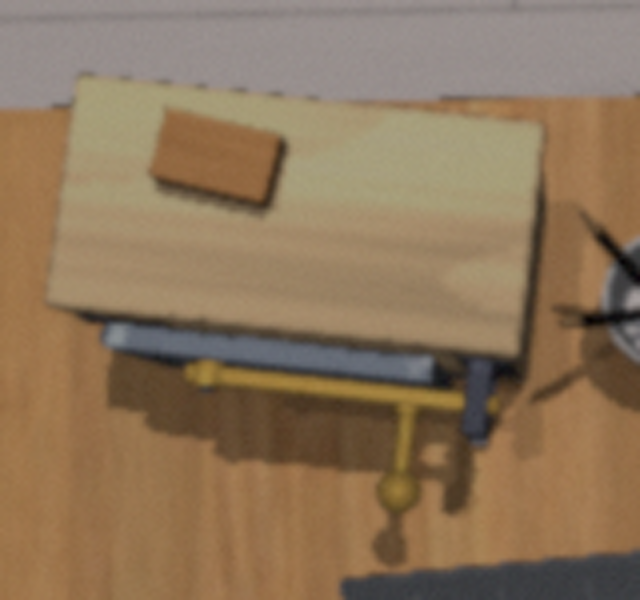

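The scene crop shows the bar from its pivot at about (268,277) to the dark catch at about (505,200), with the ball knob at (488,264), which is (302.7,278) in the full image. In the top crop the knob is at (399,491), which is (279.8,292.8) in full.

```bash
cat >> h.py <<'E'
def rel(p,yaw,s):
    R=s['eef_rot'];d=R.T@(np.asarray(p)-s['tcp_pos'])*1000
    cur=np.degrees(np.arctan2(R[1,1],R[0,1]));return np.round(d,1),round(-(yaw-cur)/8,3)
E
python3 - <<'E'
from h import *
from cell import *
s=dict(np.load('scene0.npz'));t=dict(np.load('top0.npz'))
k,e=tri(ray(s,302.7,278),ray(t,279.75,292.75));print('knob',k,e)
pv,e=tri(ray(s,140+268/3,190+277/3),ray(t,180+205/4,170+375/4));print('pivot head',pv,e)
c=np.array([plane(t,180+u/4,170+v/4,.205)[:2] for u,v in((80,76),(542,124),(521,357),(50,301))]);print(c)
y=c[0]-c[1]+c[3]-c[2];y/=np.linalg.norm(y);yaw=np.degrees(np.arctan2(y[1],y[0]));x=np.array([y[1],-y[0]])
cen=c.mean(0)-x*.0015
print('yaw y',yaw,'size',np.linalg.norm(c[0]-c[1]),np.linalg.norm(c[3]-c[2]),np.linalg.norm(c[0]-c[3]),np.linalg.norm(c[1]-c[2]),'centre',cen)
print('knob from cab',cen-.112*x-.055*y,'hinge',cen-.058*x+.08*y)
# top catch height guess
print('catch top corner',tri(ray(s,140+490/3,190+121/3),ray(t,180+466/4,170+362/4)),tri(ray(s,140+525/3,190+160/3),ray(t,180+478/4,170+440/4)))
print(rel([k[0],k[1],.26],yaw,sense()))
E
```

```text
knob [0.52706964 0.11687922 0.16648111] [np.float64(0.0008793636903872682), np.float64(0.0008793636903873751)]
pivot head [0.58009739 0.20287249 0.16752597] [np.float64(0.0006672893850288466), np.float64(0.0006672893850287147)]
[[0.70835621 0.24948261]
 [0.68312711 0.04909331]
 [0.58228046 0.05980653]
 [0.61028547 0.26152124]]
yaw y 82.45852999298158 size 0.20197123879514375 0.20364946972549777 0.09880688138009712 0.10141410052661104 centre [0.64452529 0.15517279]
knob from cab [0.52627567 0.11534783] hinge [0.59752648 0.24209294]
catch top corner (array([0.5789998 , 0.08129263, 0.20535858]), [np.float64(0.0025450099076711054), np.float64(0.0025450099076710425)]) (array([0.54793487, 0.07960819, 0.19801103]), [np.float64(0.000717597055185527), np.float64(0.0007175970551855341)])
(array([-449.8, -376.1,  -32.7]), np.float64(-1.692))
```

Call:
arm_command --pt "50 0 0 -60 0 0 0" --pt "50 -50 -40 -60 0 0 0" --pt "50 -100 -80 -60 0 0 -0.4" --pt "50 -150 -125 -60 0 0 -0.8" --pt "50 -200 -168 -60 0 0 -1.2" --pt "50 -250 -210 -60 0 0 -1.7" --pt "50 -300 -250 -60 0 0 -1.7" --pt "50 -345 -290 -60 0 0 -1.7"

```text
t: 1.15
tcp_pos: [0.4548, 0.245, 0.2876]
eef_rot: [[-0.992, 0.13, 0.0], [0.13, 0.992, 0.0], [-0.0, 0.0, -1.0]]
contact_force: [1.2, 0.8, 0.1]
gripper_width: 0.0501
grip_force: 0.0
```

Run:
```python
from h import *
from cell import *
s=sense();print(s['tcp_pos'],s['contact_force'],s['t'],rel([.527,.1165,.26],82.5,s),np.round(s['joint_positions'],0))
```

```text
[0.4547965  0.24495454 0.28755364] [1.1523921  0.82406383 0.13199384] 1.15 (array([ -88.3, -118. ,   27.5]), np.float64(0.003)) [-50.   6.  16. 109.  -2.  65.  49.]
```

Call:
arm_command --pt "50 -35 -47 0 0 0 0" --pt "50 -70 -95 0 0 0 0" --pt "50 -88 -118 10 0 0 0" --pt "50 -88 -118 22 0 0 0" --pt "50 -88 -118 27 0 0 0" --pt "50 -88 -118 27 0 0 0"

```text
t: 1.9
tcp_pos: [0.5254, 0.1196, 0.2601]
eef_rot: [[-0.992, 0.128, -0.001], [0.128, 0.992, -0.0], [0.001, -0.0, -1.0]]
contact_force: [0.1, 0.5, -0.3]
gripper_width: 0.0501
grip_force: 0.0
```

Run:
```python
from h import *
from cell import *
s=sense();print(s['tcp_pos'],s['contact_force'],s['t'],rel([.527,.1165,.26],82.5,s))
for n in('wrist','scene'):
    c=camera(n);np.savez(n+'1.npz',**c);cv2.imwrite(f'pics/{n}1.png',c['color'][:,:,::-1])
c=dict(np.load('wrist1.npz'));print(np.round(c['pose'],3).tolist())
q=c['pose'][:3,:3].T@(np.array([.527,.1165,.17])-c['pose'][:3,3]);d=np.array([q[0],-q[1],-q[2]]);th=np.arccos(d[2]/np.linalg.norm(d));n=np.hypot(d[0],d[1]);print('expect',c['K'][0,2]+c['K'][0,0]*th*d[0]/n,c['K'][1,2]+c['K'][1,1]*th*d[1]/n)
```

```text
[0.52543137 0.11955535 0.26014932] [ 0.08774516  0.49571965 -0.25037693] 1.9 (array([-1.9, -2.8,  0.1]), np.float64(0.015))
[[0.128, -0.95, -0.285, 0.442], [0.992, 0.123, 0.038, 0.132], [-0.001, -0.288, 0.958, 0.419], [0.0, 0.0, 0.0, 1.0]]
expect 313.5272224506247 251.2082021207712
```

View pics/wrist1.png

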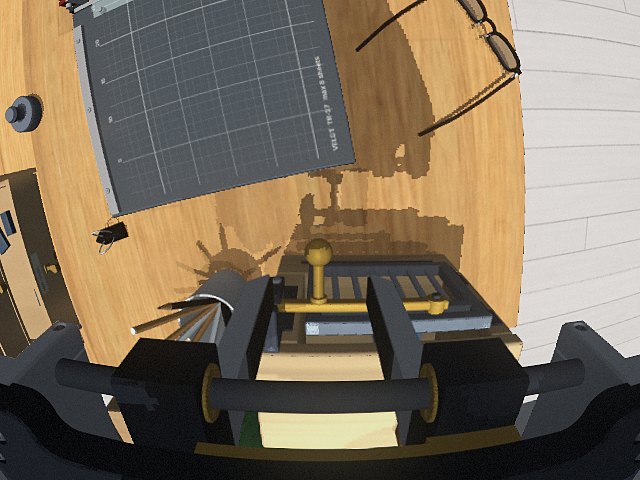

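The wrist view shows the knob at (319,250), within 5 px of its predicted position, with the catch at (275,300) clear of the left finger. I'll descend.

Call:
arm_command --pt "44 -1.8 -1.5 20 0 0 0" --pt "44 -1.8 -1.5 40 0 0 0" --pt "44 -1.8 -1.5 60 0 0 0" --pt "44 -1.8 -1.5 78 0 0 0" --pt "44 -1.8 -1.5 87 0 0 0" --pt "44 -1.8 -1.5 87 0 0 0" --newtons 5

```text
t: 2.75
tcp_pos: [0.5275, 0.117, 0.1734]
eef_rot: [[-0.992, 0.13, -0.0], [0.13, 0.992, -0.0], [0.0, -0.0, -1.0]]
contact_force: [0.3, 0.8, 0.1]
gripper_width: 0.0443
grip_force: 0.0
```

Run:
```python
from h import *
from cell import *
s=sense();print(s['tcp_pos'],s['contact_force'],s['t'],s['wrist_torque'])
c=camera('wrist');np.savez('wrist2.npz',**c)
im=c['color'][150:350,190:450,::-1];cv2.imwrite('pics/w2.png',cv2.resize(im,None,fx=3,fy=3,interpolation=cv2.INTER_CUBIC))
```

```text
[0.52747982 0.11698427 0.17343175] [0.33271446 0.82005917 0.13552367] 2.75 [0.06146867 0.0070887  0.03344044]
```

View pics/w2.png

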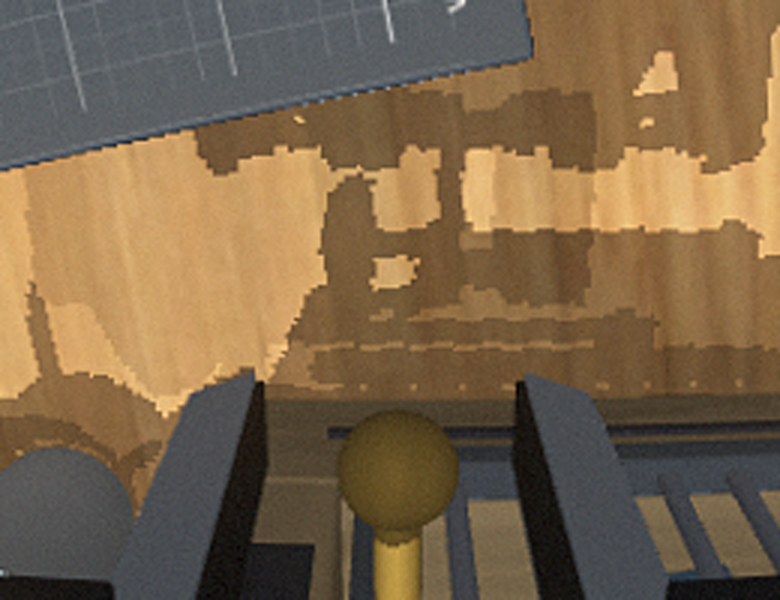

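The knob sits at (398,470) between the fingers, within about 1 mm of centre. I'll close gently.

Call:
arm_command --pt "30 0 0.8 0 0 0 0" --pt "22 0 0.8 0 0 0 0" --pt "16 0 0.8 0 0 0 0" --pt "16 0 0.8 0 0 0 0" --pt "16 0 0.8 0 0 0 0" --newtons 8

```text
t: 3.42
tcp_pos: [0.528, 0.1181, 0.1737]
eef_rot: [[-0.992, 0.13, 0.001], [0.13, 0.992, 0.001], [-0.001, 0.001, -1.0]]
contact_force: [0.9, 5.4, 3.2]
gripper_width: 0.0191
grip_force: 8.0
```

Call:
arm_command --pt "16 0 1 0 0 0 0" --pt "16 0 2 0 0 0 0" --pt "16 0 2 0 0 0 0" --pt "16 0 2 0 0 0 0"

```text
t: 3.92
tcp_pos: [0.5278, 0.1184, 0.1735]
eef_rot: [[-0.991, 0.131, -0.001], [0.131, 0.991, -0.001], [0.0, -0.001, -1.0]]
contact_force: [-1.9, -3.7, 5.9]
gripper_width: 0.0192
grip_force: 8.0
```

Call:
arm_command --pt "16 0 -0.4 -1 0 0 0" --pt "16 0 -0.8 -2 0 0 0" --pt "16 0 -0.8 -3 0 0 0" --pt "16 0 -0.8 -4 0 0 0" --pt "16 0 -0.8 -5 0 0 0" --pt "16 0 -0.8 -6 0 0 0" --pt "16 0 -0.8 -6 0 0 0" --pt "16 0 -0.8 -6 0 0 0"

```text
t: 4.92
tcp_pos: [0.5278, 0.1186, 0.1794]
eef_rot: [[-0.991, 0.13, -0.0], [0.13, 0.991, -0.0], [0.0, -0.0, -1.0]]
contact_force: [-2.3, -3.3, -0.7]
gripper_width: 0.0195
grip_force: 8.0
```

Call:
arm_command --pt "16 0.3 -0.3 -0.5 0 0 0" --pt "16 0.5 -0.7 -1 0 0 0" --pt "16 0.5 -0.7 -1.5 0 0 0" --pt "16 0.5 -0.7 -2 0 0 0" --pt "16 0.5 -0.7 -2 0 0 0"

```text
t: 5.55
tcp_pos: [0.5276, 0.1186, 0.1817]
eef_rot: [[-0.992, 0.13, 0.001], [0.13, 0.992, 0.001], [-0.001, 0.001, -1.0]]
contact_force: [1.8, 4.2, -1.6]
gripper_width: 0.0196
grip_force: 8.0
```

Call:
arm_command --pt "16 0 0 -0.5 0 0 0" --pt "16 0 0 -1 0 0 0" --pt "16 0 0 -1 0 0 0"

```text
t: 5.92
tcp_pos: [0.5275, 0.1186, 0.1826]
eef_rot: [[-0.992, 0.13, 0.001], [0.13, 0.992, 0.001], [-0.0, 0.001, -1.0]]
contact_force: [3.4, 5.2, -2.0]
gripper_width: 0.0188
grip_force: 8.0
```

Call:
arm_command --pt "16 0 0 -0.5 0 0 0" --pt "16 0 0 -1 0 0 0" --pt "16 0 0 -1 0 0 0"

```text
t: 6.3
tcp_pos: [0.5276, 0.1187, 0.1837]
eef_rot: [[-0.992, 0.13, 0.001], [0.13, 0.992, 0.001], [-0.001, 0.001, -1.0]]
contact_force: [2.4, 5.3, -1.6]
gripper_width: 0.019
grip_force: 8.0
```

Call:
arm_command --pt "16 -0.2 0.6 -0.5 0 0 0" --pt "16 -0.2 0.8 -1 0 0 0" --pt "16 -0.2 0.8 -1 0 0 0"

```text
t: 6.68
tcp_pos: [0.5276, 0.1188, 0.1845]
eef_rot: [[-0.991, 0.13, -0.0], [0.13, 0.991, -0.0], [-0.0, -0.0, -1.0]]
contact_force: [1.9, 2.5, -1.4]
gripper_width: 0.0192
grip_force: 8.0
```

Call:
arm_command --pt "16 0 0.1 -0.5 0 0 0" --pt "16 0 0.2 -1 0 0 0" --pt "16 0 0.2 -1 0 0 0"

```text
t: 7.05
tcp_pos: [0.5276, 0.119, 0.1855]
eef_rot: [[-0.991, 0.13, -0.0], [0.13, 0.991, -0.0], [0.0, -0.0, -1.0]]
contact_force: [1.2, 2.1, -2.7]
gripper_width: 0.0189
grip_force: 8.0
```

Call:
arm_command --pt "16 0 0.1 -0.5 0 0 0" --pt "16 0 0.2 -1 0 0 0" --pt "16 0 0.2 -1 0 0 0"

```text
t: 7.42
tcp_pos: [0.5276, 0.1192, 0.1865]
eef_rot: [[-0.991, 0.13, -0.0], [0.13, 0.991, -0.0], [0.0, -0.0, -1.0]]
contact_force: [1.3, 1.8, -2.1]
gripper_width: 0.0191
grip_force: 8.0
```

Call:
arm_command --pt "16 0 0.1 -0.5 0 0 0" --pt "16 0 0.2 -1 0 0 0" --pt "16 0 0.2 -1 0 0 0"

```text
t: 7.8
tcp_pos: [0.5276, 0.1193, 0.1875]
eef_rot: [[-0.991, 0.13, -0.0], [0.13, 0.991, -0.0], [0.0, -0.0, -1.0]]
contact_force: [0.3, 0.0, -2.0]
gripper_width: 0.0189
grip_force: 8.0
```

Call:
arm_command --pt "16 0 0.1 -0.5 0 0 0" --pt "16 0 0.2 -1 0 0 0" --pt "16 0 0.2 -1 0 0 0"

```text
t: 8.18
tcp_pos: [0.5276, 0.1195, 0.1885]
eef_rot: [[-0.991, 0.13, -0.0], [0.13, 0.991, -0.0], [0.0, -0.0, -1.0]]
contact_force: [-0.4, -0.8, -1.4]
gripper_width: 0.0192
grip_force: 8.0
```

Call:
arm_command --pt "16 0 0.1 -0.5 0 0 0" --pt "16 0 0.1 -1 0 0 0" --pt "16 0 0.1 -1 0 0 0"

```text
t: 8.55
tcp_pos: [0.5276, 0.1196, 0.1895]
eef_rot: [[-0.991, 0.13, -0.0], [0.13, 0.991, -0.0], [0.0, -0.0, -1.0]]
contact_force: [-0.4, -1.5, -1.7]
gripper_width: 0.019
grip_force: 8.0
```

Call:
arm_command --pt "16 0 0.1 -0.5 0 0 0" --pt "16 0 0.1 -1 0 0 0" --pt "16 0 0.1 -1 0 0 0"

```text
t: 8.93
tcp_pos: [0.5277, 0.1198, 0.1905]
eef_rot: [[-0.991, 0.13, -0.0], [0.13, 0.991, -0.0], [0.0, -0.0, -1.0]]
contact_force: [-0.4, -2.5, -1.9]
gripper_width: 0.0194
grip_force: 8.0
```

Call:
arm_command --pt "16 0 -0.1 -0.5 0 0 0" --pt "16 0 -0.1 -1 0 0 0" --pt "16 0 -0.1 -1 0 0 0"

```text
t: 9.3
tcp_pos: [0.5278, 0.1199, 0.1916]
eef_rot: [[-0.992, 0.13, 0.0], [0.13, 0.992, 0.0], [-0.0, 0.0, -1.0]]
contact_force: [-0.3, -0.3, -0.9]
gripper_width: 0.0192
grip_force: 8.0
```

Run:
```python
from h import *
from cell import *
c=camera('scene');np.savez('scene2.npz',**c)
im=c['color'][190:340,190:350,::-1];cv2.imwrite('pics/s2.png',cv2.resize(im,None,fx=4,fy=4,interpolation=cv2.INTER_CUBIC))
```

```text
(no output)
```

View pics/s2.png

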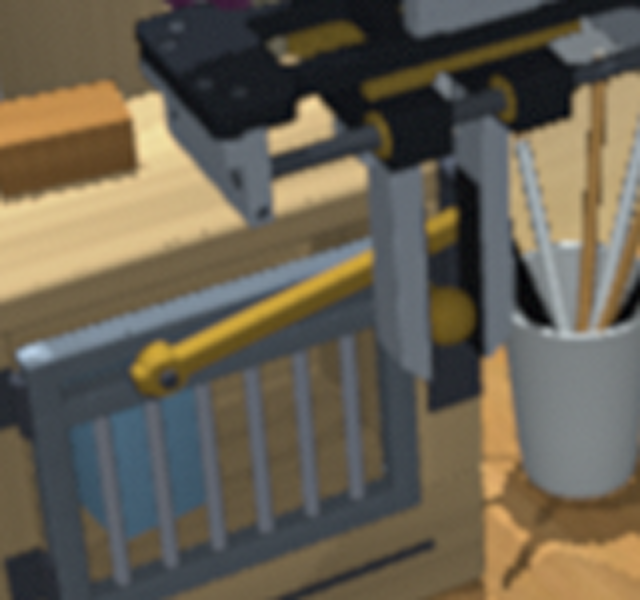

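The picture shows the bar clearly tilted up from its pivot at (155,370), with the knob at (450,312) held in the fingers. It is following the gripper, so I'll keep feeling upward.

Call:
arm_command --pt "16 0 0.2 -0.5 0 0 0" --pt "16 0 0.2 -1 0 0 0" --pt "16 0 0.2 -1 0 0 0"

```text
t: 9.72
tcp_pos: [0.5278, 0.12, 0.1925]
eef_rot: [[-0.992, 0.13, 0.0], [0.13, 0.992, 0.0], [-0.0, 0.0, -1.0]]
contact_force: [0.3, 0.5, -1.0]
gripper_width: 0.0192
grip_force: 8.0
```

Call:
arm_command --pt "16 0 0.2 -0.5 0 0 0" --pt "16 0 0.2 -1 0 0 0" --pt "16 0 0.2 -1 0 0 0"

```text
t: 10.1
tcp_pos: [0.5278, 0.1202, 0.1935]
eef_rot: [[-0.992, 0.13, 0.0], [0.13, 0.992, 0.0], [-0.0, 0.0, -1.0]]
contact_force: [0.6, 0.3, -2.8]
gripper_width: 0.0189
grip_force: 8.0
```

Call:
arm_command --pt "16 0 0.1 -0.5 0 0 0" --pt "16 0 0.1 -0.5 0 0 0"

```text
t: 10.35
tcp_pos: [0.5277, 0.1202, 0.1938]
eef_rot: [[-0.992, 0.13, -0.0], [0.13, 0.992, -0.0], [0.0, -0.0, -1.0]]
contact_force: [1.4, -0.5, -6.9]
gripper_width: 0.0193
grip_force: 8.0
```

Call:
arm_command --pt "16 0 0.1 -0.5 0 0 0" --pt "16 0 0.1 -0.5 0 0 0"

```text
t: 10.6
tcp_pos: [0.5276, 0.1203, 0.1943]
eef_rot: [[-0.992, 0.13, -0.0], [0.13, 0.992, -0.0], [0.0, -0.0, -1.0]]
contact_force: [1.5, 0.0, -9.4]
gripper_width: 0.0191
grip_force: 8.0
```

The cap is felt at z ≈ 0.1935. I'll come down about 4 mm from that contact.

Call:
arm_command --pt "16 0 0 0 0 0 0" --pt "16 0 -0.2 1 0 0 0" --pt "16 0 -0.4 2 0 0 0" --pt "16 0 -0.5 3 0 0 0" --pt "16 0 -0.7 4 0 0 0" --pt "16 0 -0.8 4.8 0 0 0" --pt "16 0 -0.8 4.8 0 0 0"

```text
t: 11.48
tcp_pos: [0.5277, 0.1195, 0.1896]
eef_rot: [[-0.991, 0.13, -0.0], [0.13, 0.991, -0.0], [0.0, -0.0, -1.0]]
contact_force: [-0.5, -0.8, 0.7]
gripper_width: 0.0191
grip_force: 8.0
```

Call:
arm_command --pt "16 0.6 0.2 0 0 0 0.03" --pt "16 1.2 0.5 0 0 0 0.06" --pt "16 1.8 0.7 0 0 0 0.1" --pt "16 2.3 1 0 0 0 0.125" --pt "16 3.0 1.3 0 0 0 0.16" --pt "16 3.6 1.5 0 0 0 0.2" --pt "16 3.6 1.5 0 0 0 0.2"

```text
t: 12.35
tcp_pos: [0.5242, 0.1216, 0.1897]
eef_rot: [[-0.987, 0.158, -0.0], [0.158, 0.987, -0.0], [0.0, -0.0, -1.0]]
contact_force: [-1.4, -2.2, 1.5]
gripper_width: 0.0188
grip_force: 8.0
```

Call:
arm_command --pt "16 1.2 0.2 0 0 0 0.06" --pt "16 2.3 0.6 0 0 0 0.125" --pt "16 3.5 1.1 0 0 0 0.19" --pt "16 4.6 1.6 0 0 0 0.25" --pt "16 5.8 2.1 0 0 0 0.31" --pt "16 6.9 2.6 0 0 0 0.375" --pt "16 6.9 2.6 0 0 0 0.375"

```text
t: 13.22
tcp_pos: [0.5179, 0.1254, 0.1897]
eef_rot: [[-0.978, 0.209, 0.0], [0.209, 0.978, 0.0], [-0.0, 0.0, -1.0]]
contact_force: [0.5, 1.7, -1.4]
gripper_width: 0.019
grip_force: 8.0
```

Call:
arm_command --pt "16 2.3 1 0 0 0 0.125" --pt "16 6.9 3 0 0 0 0.375" --pt "16 11.4 5.2 0 0 0 0.625" --pt "16 15.8 7.6 0 0 0 0.875" --pt "16 20.2 10.1 0 0 0 1.125" --pt "16 24.4 12.7 0 0 0 1.375" --pt "16 26.5 14.1 0 0 0 1.5" --pt "16 26.5 14.1 0 0 0 1.5"

```text
t: 14.22
tcp_pos: [0.4949, 0.1446, 0.1897]
eef_rot: [[-0.913, 0.408, -0.0], [0.408, 0.913, 0.0], [0.0, 0.0, -1.0]]
contact_force: [2.0, 2.4, -0.7]
gripper_width: 0.0191
grip_force: 8.0
```

Run:
```python
from h import *
from cell import *
s=sense();print(s['tcp_pos'],s['contact_force'],s['t'],s['wrist_torque'],np.round(s['joint_positions']))
c=camera('scene')
im=c['color'][190:370,150:350,::-1];cv2.imwrite('pics/s3.png',cv2.resize(im,None,fx=3,fy=3,interpolation=cv2.INTER_CUBIC))
```

```text
[0.49489182 0.14459128 0.18970176] [ 2.02014149  2.44079107 -0.71476551] 14.225 [ 0.48183247 -0.36964847 -0.01133572] [-44.  12.  23. 116.  -6.  53.  49.]
```

View pics/s3.png

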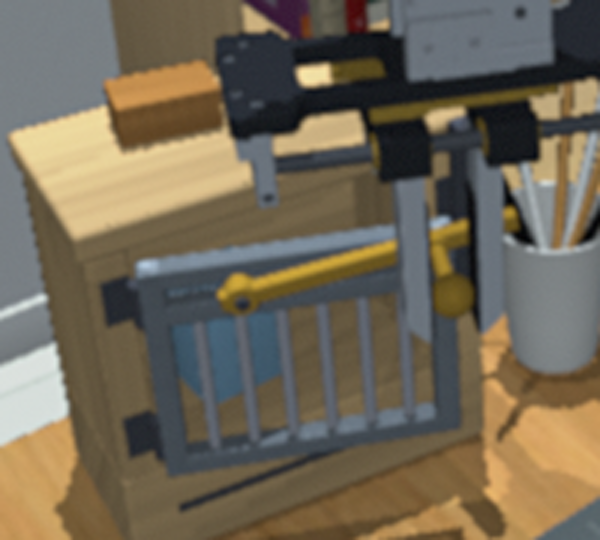

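The gate is ajar, the bar is free of the catch, and the knob at (452,295) is still held. I'll continue the swing.

Call:
arm_command --pt "16 4.6 2.3 0 0 0 0.25" --pt "16 11.4 5.6 0 0 0 0.625" --pt "16 20.2 10.5 0 0 0 1.125" --pt "16 28.6 16 0 0 0 1.625" --pt "16 36.6 22.1 0 0 0 2.125" --pt "16 44.1 28.7 0 0 0 2.625" --pt "16 49.4 34 0 0 0 3.0" --pt "16 49.4 34 0 0 0 3.0"

```text
t: 15.28
tcp_pos: [0.463, 0.1955, 0.1893]
eef_rot: [[-0.669, 0.743, -0.002], [0.743, 0.669, -0.001], [0.0, -0.002, -1.0]]
contact_force: [-3.6, -1.3, -0.3]
gripper_width: 0.019
grip_force: 8.0
```

Call:
arm_command --pt "16 4.6 1.5 0 0 0 0.25" --pt "16 11.4 4.5 0 0 0 0.625" --pt "16 20.2 9.4 0 0 0 1.125" --pt "16 28.6 14.9 0 0 0 1.625" --pt "16 36.6 21 0 0 0 2.125" --pt "16 44.1 27.6 0 0 0 2.625" --pt "16 49.4 32.8 0 0 0 3.0" --pt "16 49.4 32.8 0 0 0 3.0"

```text
t: 16.27
tcp_pos: [0.4544, 0.2543, 0.1893]
eef_rot: [[-0.309, 0.951, -0.002], [0.951, 0.309, -0.001], [-0.0, -0.002, -1.0]]
contact_force: [-6.0, 0.6, 1.2]
gripper_width: 0.0191
grip_force: 8.0
```

Call:
arm_command --pt "16 4.6 0.9 0 0 0 0.25" --pt "16 11.4 3.6 0 0 0 0.625" --pt "16 20.2 8.5 0 0 0 1.125" --pt "16 28.6 13.8 0 0 0 1.625" --pt "16 36.6 19.8 0 0 0 2.125" --pt "16 43 25.8 0 0 0 2.6" --pt "16 47.5 30.5 0 0 0 2.9" --pt "16 47.5 30.5 0 0 0 2.9"

```text
t: 17.27
tcp_pos: [0.4692, 0.3093, 0.1894]
eef_rot: [[0.09, 0.996, -0.001], [0.996, -0.09, -0.0], [-0.0, -0.001, -1.0]]
contact_force: [-4.7, 2.4, 0.9]
gripper_width: 0.019
grip_force: 8.0
```

Run:
```python
from h import *
from cell import *
s=sense();print(s['tcp_pos'],s['contact_force'],s['t'],s['eef_rot'].T@s['contact_force'])
H=np.array([.5975,.242]);d=s['tcp_pos'][:2]-H
yaw=np.radians(82.5);x=np.array([np.sin(yaw),-np.cos(yaw)]);y=np.array([np.cos(yaw),np.sin(yaw)])
for H in((.5975,.242),(.5987,.2447)):
  d=s['tcp_pos'][:2]-H;cx,cy=d@x,d@y;print(np.hypot(cx,cy),'theta',np.degrees(np.arctan2(-cx,-cy)-np.arctan2(54,133)))
```

```text
[0.46916803 0.3092696  0.18936559] [-4.72574093  2.37583888  0.89881144] 17.275 [ 1.93957381 -4.92179648 -0.89390859]
0.14489407752093533 theta 88.06493107202436
0.14473342585716464 theta 86.8976253549865
```

Call:
arm_command --pt "16 0 -0.8 2 0 0 0" --pt "16 0 -1.4 5 0 0 0" --pt "16 0 -2 8 0 0 0" --pt "16 0 -2.5 11 0 0 0" --pt "16 0 -2.8 14 0 0 0" --pt "16 0 -2.8 14 0 0 0"

```text
t: 18.02
tcp_pos: [0.4674, 0.3086, 0.1755]
eef_rot: [[0.093, 0.996, 0.001], [0.996, -0.093, -0.001], [-0.001, 0.001, -1.0]]
contact_force: [4.2, -2.2, -0.0]
gripper_width: 0.019
grip_force: 8.0
```

Call:
arm_command --pt "26 0 0 0 0 0 0" --pt "34 0 0 0 0 0 0" --pt "44 0 0 0 0 0 0" --pt "44 0 0 0 0 0 0" --pt "44 0 0 -10 0 0 0" --pt "44 0 0 -30 0 0 0" --pt "44 0 0 -55 0 0 0" --pt "44 0 0 -85 0 0 0"

```text
t: 19.02
tcp_pos: [0.4666, 0.309, 0.2619]
eef_rot: [[0.092, 0.996, -0.0], [0.996, -0.092, -0.0], [-0.0, -0.0, -1.0]]
contact_force: [0.7, -0.7, 0.1]
gripper_width: 0.0442
grip_force: 0.0
```

Call:
arm_command --pt "44 0 0 -50 0 0 0" --pt "44 40 -20 -70 0 0 0" --pt "44 90 -30 -70 0 0 0" --pt "44 140 -40 -70 0 0 0" --pt "44 140 -40 -70 0 0 0" --pt "44 140 -40 -70 0 0 0"

```text
t: 19.77
tcp_pos: [0.44, 0.4517, 0.331]
eef_rot: [[0.092, 0.996, 0.0], [0.996, -0.092, -0.001], [-0.0, 0.0, -1.0]]
contact_force: [0.1, -0.3, 0.1]
gripper_width: 0.044
grip_force: 0.0
```

Run:
```python
from h import *
from cell import *
s=sense();print(s['tcp_pos'],s['contact_force'],s['t'],np.abs(s['qvel']).max())
a=camera('scene')['color'][150:390,120:420];b=camera('top')['color'][160:340,150:390]
a=cv2.resize(a,(480,384),interpolation=3);b=cv2.resize(b,(310,232),interpolation=3)
o=np.zeros((384,790,3),np.uint8);o[:,:480]=a;o[:232,480:]=b
cv2.imwrite('pics/f.png',o[:,:,::-1])
```

```text
[0.44004204 0.45172191 0.33096104] [ 0.05207051 -0.32591683  0.07068335] 19.775 0.9072237567695784
```

View pics/f.png

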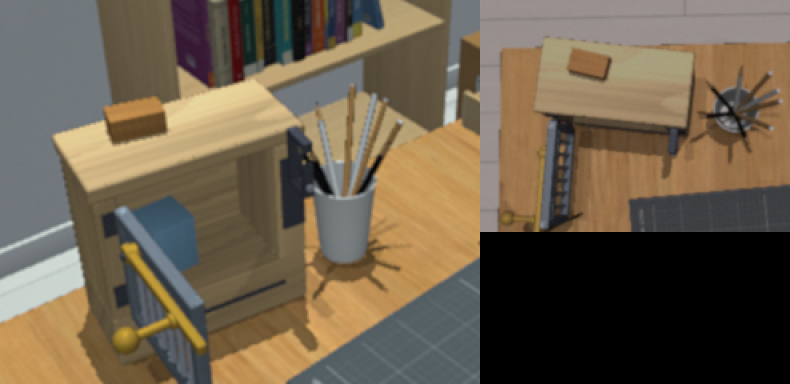

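The final view shows the gate standing out at a right angle, with the bar from (130,250) to (200,345) parallel to the gate's top edge, so it is level. The blocks and cup are in place and the arm is clear.

```bash
python3 -c "
from cell import *
print(sign_off())"
```

```text
the job is handed in; nothing more can be done
None
```

I lifted the latch bar out of its catch, swung the gate open to about 87–88° and lowered the bar back to level before letting go; the job is handed in, but `sign_off()` returned no verdict, so I can't confirm the pass.

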